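Ease a tool holder down the gauging bed onto a hidden probe

TASK

Take the tool holder with the long round nose and set it down, nose towards the white hood, between the guides of the sloped bed in front of the hood, and let go of it. Then slide it down the bed until its nose finds the sprung probe hidden in the hood and press it lightly against the probe with about 6 N for one second (12 N would damage the probe), then leave it resting against the probe. Do not bang it down, and leave the other things on the bench where they are.

Things in the scene. Friction and masses are not known exactly. Their poses are not given: they have to be found in the camera images.
- holder: the tool holder to measure: a black block 70 mm long (x), 44 mm wide (y), 50 mm high (z), with a long round steel nose of 32 mm diameter that stands out 65 mm from its +x face, the nose's axis 28 mm above the underside. 0.45 to 0.8 kg. Origin: centre of the block's underside; x along the nose, z up
- nose_tip (a point): centre of the flat front end of the holder's nose, 100 mm ahead (+x) of the holder's origin and 28 mm above its underside
- chute: gauging station's fixed sloped bed on a stand: an aluminium strip 86 mm wide that slopes down at 10 degrees (0.1745 rad) towards the chute's +x. Two steel guide strips, 8 mm high, run along the bed and leave 54 mm between them. Origin on the bench under the station; z vertical, x horizontal in the downhill direction
- bed_start (a point): centre of the bed's upper surface at its upper (open) end; axes as the chute's
- mouth (a point): centre of the bed's upper surface at the mouth of the hood, 200 mm down the slope from bed_start; axes as the chute's. The mouth is 88 mm wide and 80 mm high above the bed
- hood: fixed white box over the lower end of the bed, 145 mm long, 100 mm wide, its roof 86 mm above the bed; origin and axes as the chute's. Inside, out of sight on the bed's centre line, is a sprung probe with a round tip at the nose's height. It meets the nose tip somewhere 28 to 63 mm behind the mouth, set differently each time. It yields 1 mm per 1.5 N; over 12 N damages it
- stub_holder: the other tool holder: same black block of 70 x 44 x 50 mm but with a short square nose of 34 x 34 mm, 25 mm long; not to be used. Origin under the block's centre
- depth_mic: aluminium depth micrometer lying on the bench, T-shaped, about 125 x 110 mm and 18 mm high; origin under its cross beam
- flange: black square flange of 75 mm on a steel spigot of 50 mm diameter, 62 mm high in all; origin under its centre
- collar: steel ring, 64 mm outer diameter, 18 mm high; origin under its centre
- sleeve: steel sleeve, 48 mm outer diameter, 45 mm high; origin under its centre

How it is judged:
By the outcome, as a careful person would: the job done as asked, in the order asked, and still so for the second after the job is handed in, with the robot touching nothing.
It also fails if it takes over 72 s, if anything falls off the work surface, if the arm or the gripper's body presses on something with over 40 N, if the wrist force passes 120 N, or if a joint passes its speed limit or range.

ROBOT

A 7-joint arm with a two-finger parallel gripper is mounted at the origin on the work surface. World frame = base frame: x ahead of the robot, y to its left, z up, the work surface at z = 0. Lengths are in m, angles in rad, forces in N, time in s.
With the tool pointing down it reaches from about 0.4 to 0.85 m from the base axis. Payload 10.4 kg.
Tool frame: the origin (TCP) lies between the finger pads; the fingertips stand manip.tip_extent ahead of it and the grasp point (between the pads) lies 6 mm ahead of it (manip.tip_extent is the distance from the TCP to the fingertips, in m); z points along the fingers, y is the line along which they close (so a half turn about z gives the same grasp; the last joint's range is limited). The gripper opens to 85 mm and grips with 20 to 120 N. Pads are 22 mm wide; open, the fingers measure 114 mm over their backs; the gripper's body (76 mm by 85 mm) begins 54 mm behind the grasp point. The pads swing forward as they close: fully open they stand 13 mm farther back than shut.
Start: joints at [1.078, 0.332, -0.065, 1.46, 0.022, 1.35, -0.088], TCP at [0.283, -0.557, 0.256] pointing down, gripper open.
Joint ranges: [-2.6, 2.6], [-0.5, 2.12], [-1.47, 1.34], [0.16, 2.42], [-1.27, 4.41], [0.06, 2.06], [-2.6, 2.6]. Speed limits (rad/s): [2.22, 2.22, 2.79, 2.79, 3.14, 3.14, 3.14].

INTERFACE

Orientations are given as a unit quaternion [x, y, z, w].
In Python, from workcell import get_obs, optics, workorder, manip gives the robot as it stands.
- The arm moves only by the tool jog_arm, never from a script. Its argument "increments" is a list of rows, each a list of 7 numbers: the shift along the tool's x, y, z in m, then the turn, a rotation vector about the tool's x, y, z in rad, then the opening, from -1 (shut) to 1 (fully open). A call has 1 to 5 rows; each row is the pose to reach, as a shift and turn from the pose commanded when the call began, along the tool's axes at that moment; what a row does not reach only later rows make up. A row lasts 1/12 s, in which the tool goes at most 41.7 mm and 7.16 degrees, less where a joint would pass 70% of its speed; a pose out of reach is approached as far as the arm can. A call with a gripper value outside its range is refused whole. The fingers move at their own pace and stop on an object; "grip_force" is the grip in N (left out, the last holds). Time passes only in rows, so rows that repeat a pose let the fingers close. It gives the time, the measured TCP pose, the force, the opening and the grip force at its end, in the units of the state.
- get_obs(): the state, without advancing time (a new reading comes with each control period).
- optics.camera(name): name is "side" or "top" or "wrist"; returns a dict with "color" (420x560x3 uint8, red, green, blue), "depth" (420x560 float32, m along the optical axis (not along the pixel's ray), 0 where there is no reading), "K" (3x3 intrinsics, pixels), "R" (3x3) and "t" (3): a world point X has camera coordinates R X + t. Camera axes: x right, y down, z forward; pixel columns grow to the right and rows downward; lengths in m; the calibration is good to about 2 mm. A picture is of the moment at which its call begins.
- workorder.hand_in(): hands the job in; it is judged then, once.
The state is a dict: "clock": time; "joint_pos": joint angles; "joint_velocities": joint speeds; "tau": joint torques, N m; "position": TCP position; "ee_rot": TCP orientation; "ft_force": force on the tool from outside, world axes, zero at the start; "torque": the same for the moment, N m; "grip_width": opening from 0.0 (shut) to 1.0 (fully open); "grasp_force": force on a finger pad.
Only numpy, scipy, OpenCV 4.12 (cv2) and the standard library are available. Lean on these libraries where they do the work, as an engineer would, in place of code of your own. Each camera call takes 0.05 s, during which the arm holds its last target. There are 200 camera calls.

## Working session

There is one attempt and no reset: what is moved stays moved. The work goes in short steps, Python scripts to look and compute and a tool call to move; the robot and the scene stay as the last step left them, time stands still between calls to the robot, and variables do not carry over. Pictures are saved under pics/ and viewed, at most 10 in all, crops included, and the job is handed in when it is done.

Besides the shell and the picture viewer there is one more tool, called after "Call:" as name(argument=value, ...), one argument or row to a line, values as JSON. jog_arm: Moves the arm, as the interface text tells. Its arguments: {"type":"object","properties":{"increments":{"type":"array"},"grip_force":{"type":"number"}},"required":["increments"]}

```bash
mkdir -p pics; ls; python3 - <<'E'
from workcell import get_obs, optics, manip
import cv2,numpy as np
print(get_obs()); print(manip.tip_extent)
ims=[]
for n in ["side","top","wrist"]:
    c=optics.camera(n); np.savez(f"pics/{n}0.npz",**c)
    print(n,c["K"].tolist(),c["R"].round(4).tolist(),c["t"].round(4).tolist())
    cv2.imwrite(f"pics/{n}0.png",c["color"][:,:,::-1])
E
```

```text
pics
{'clock': 0.0, 'joint_pos': array([ 1.0783859 ,  0.33286422, -0.0647394 ,  1.46094027,  0.0215832 ,
        1.34992344, -0.08850901]), 'joint_velocities': array([-0.00106738,  0.00190918,  0.00048304,  0.0024615 , -0.00093728,
        0.00016814, -0.00080075]), 'tau': array([-1.04821986e-03, -6.25448084e+01,  4.88241808e-02, -3.91602802e+01,
        1.61720632e-02,  9.88381886e-03, -2.48782294e-05]), 'position': array([ 0.28281186, -0.5569621 ,  0.25552129]), 'ee_rot': array([ 9.72530858e-01,  2.32772875e-01, -1.86500484e-04, -6.95635539e-04]), 'ft_force': array([ 0.49118531, -0.59327469,  0.07244991]), 'torque': array([ 0.02763255, -0.00243622, -0.02853515]), 'grasp_force': 0.0, 'grip_width': 1.0013250824493372}
0.025
side [[459.7866236188191, 0.0, 284.29928488831166], [0.0, 459.7866236188191, 216.10588850362822], [0.0, 0.0, 1.0]] [[-0.9129, -0.4081, 0.0055], [-0.2667, 0.5862, -0.765], [0.309, -0.6998, -0.644]] [0.4926, 0.2479, 0.7674]
top [[516.5752681508264, 0.0, 271.7840179947839], [0.0, 516.5752681508264, 203.3240999321819], [0.0, 0.0, 1.0]] [[-0.0054, -0.9998, -0.0188], [-0.9898, 0.008, -0.1422], [0.1423, 0.0178, -0.9897]] [-0.0399, 0.5853, 1.2615]
wrist [[363.2525892485203, 0.0, 276.71239108439255], [0.0, 363.2525892485203, 210.80259981751857], [0.0, 0.0, 1.0]] [[0.4537, -0.8912, -0.0019], [-0.8535, -0.4351, 0.2867], [-0.2563, -0.1284, -0.958]] [-0.6253, -0.0379, 0.3802]
```

View pics/top0.png

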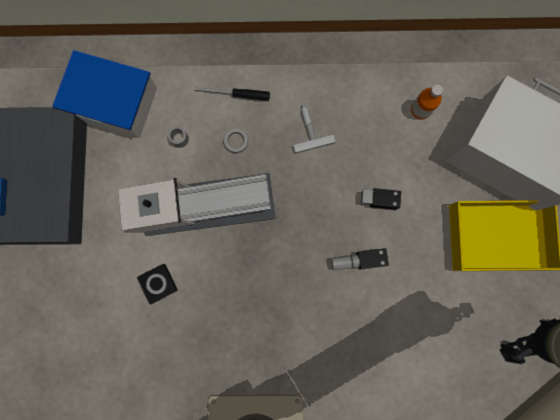

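View pics/side0.png

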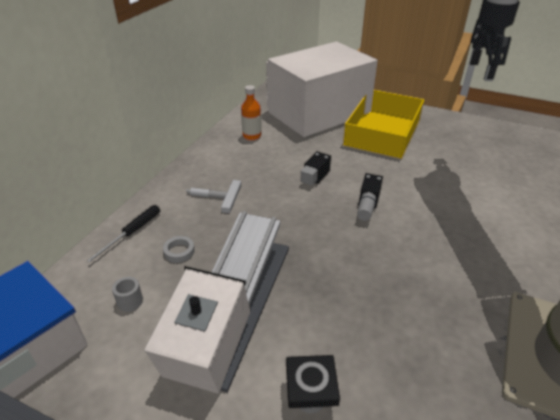

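The top view shows the long-nosed holder at about (360,259), with its nose pointing left (+y) and its tip at about (334,263). The stub holder is at (381,198). The bed runs from (270,192) to the hood mouth at (178,203), and the hood covers (120–178,185–230). In the side view the holder is at (370,195), the bed's upper end at (262,218), and the hood at (200,325).

```bash
cat > h.py <<'E'
import numpy as np, cv2
from scipy.spatial.transform import Rotation as Rot
def load(n): return dict(np.load(f"pics/{n}.npz"))
def cloud(c):
    "world point per pixel from depth"
    d=c["depth"]; v,u=np.mgrid[:d.shape[0],:d.shape[1]]
    r=np.stack([u,v,np.ones_like(u)],-1)@np.linalg.inv(c["K"]).T
    P=(r*d[...,None]-c["t"])@c["R"]
    P[d==0]=np.nan
    return P
def ray(c,uv,z):
    uv=np.atleast_2d(uv).astype(float); r=np.c_[uv,np.ones(len(uv))]@np.linalg.inv(c["K"]).T@c["R"]
    o=-c["R"].T@c["t"]; return o+r*((z-o[2])/r[:,2])[:,None]
def rect(p):
    r=cv2.minAreaRect((p[:,:2]*1000).astype(np.float32)); return [np.round(x,1) for x in r]
E
python3 - <<'E'
from h import *
for n,(u0,u1,v0,v1) in dict(top=(322,395,240,278),side=(350,390,165,228)).items():
    c=load(n+"0"); P=cloud(c)[v0:v1,u0:u1].reshape(-1,3); col=c["color"][v0:v1,u0:u1].reshape(-1,3).max(1)
    b=P[(P[:,2]>.04)&(P[:,2]<.065)]; 
    print(n,"top face",len(b),np.median(b[:,2]),rect(b), "bench z",np.nanpercentile(P[:,2],10))
    a=P[P[:,2]>.012]; print(" all",rect(a),cv2.boxPoints(cv2.minAreaRect((a[:,:2]*1000).astype(np.float32))).round().tolist())
    dark=P[(col<60)&(P[:,2]>.045)]; print(" dark",len(dark),rect(dark))
for n,(u0,u1,v0,v1) in dict(top=(110,285,165,240),side=(150,290,205,385)).items():
    c=load(n+"0"); P=cloud(c)[v0:v1,u0:u1]; P=P.reshape(-1,3); P=P[np.isfinite(P[:,0])]
    for a,b in [(.03,.06),(.06,.09),(.09,.12),(.12,.15),(.15,.18)]:
        q=P[(P[:,2]>a)&(P[:,2]<b)]; 
        if len(q)>5: print(n,a,b,len(q),rect(q))
c=load("top0");P=cloud(c)
for v in (188,195,200,205,212): print(v,[P[v,u].round(3).tolist() for u in range(125,280,12)])
for u in (190,220,250): print(u,[P[v,u].round(3).tolist() for v in range(172,226,3)])
E
```

```text
top top face 740 0.04900816438060292 [array([ 440.8, -259.8]), array([ 43.8, 135.4]), np.float64(7.2)] bench z -0.002170216199693082
 all [array([ 440.8, -259.8]), array([ 43.8, 135.4]), np.float64(7.2)] [[411.0, -195.0], [428.0, -330.0], [471.0, -324.0], [454.0, -190.0]]
 dark 449 [array([ 444.4, -282.4]), array([42.3, 89.2]), np.float64(7.2)]
side top face 540 0.04847510199655587 [array([ 441.4, -259.6]), array([ 44.2, 139.4]), np.float64(7.2)] bench z -0.0018353134151523473
 all [array([ 441.4, -259.4]), array([ 44.2, 139.8]), np.float64(7.1)] [[411.0, -193.0], [428.0, -332.0], [472.0, -326.0], [455.0, -187.0]]
 dark 273 [array([ 444.4, -289.1]), array([41.2, 68.1]), np.float64(7.4)]
top 0.03 0.06 1033 [array([580.2, 180.1]), array([ 98.4, 266.8]), np.float64(10.6)]
top 0.06 0.09 2263 [array([586.3, 140. ]), array([ 99.2, 354.5]), np.float64(7.5)]
top 0.09 0.12 991 [array([586.5, 144.6]), array([101.4, 356.5]), np.float64(7.3)]
top 0.12 0.15 1622 [array([574. , 233.4]), array([105.6, 120.5]), np.float64(8.0)]
top 0.15 0.18 40 [array([572.3, 247.1]), array([14.3, 16.6]), np.float64
[... 2482 characters left out ...]
, 0.075], [0.616, 0.084, 0.065], [0.609, 0.085, 0.062], [0.601, 0.084, 0.064], [0.594, 0.085, 0.061], [0.586, 0.084, 0.066], [0.579, 0.084, 0.064], [0.571, 0.084, 0.063], [0.562, 0.083, 0.074], [0.556, 0.084, 0.062], [0.555, 0.091, 0.009], [0.547, 0.09, 0.01], [0.539, 0.09, 0.011]]
250 [[0.674, 0.014, 0.002], [0.667, 0.014, -0.003], [0.643, 0.009, 0.078], [0.634, 0.008, 0.088], [0.628, 0.009, 0.08], [0.621, 0.009, 0.075], [0.613, 0.009, 0.078], [0.605, 0.009, 0.083], [0.599, 0.009, 0.075], [0.591, 0.009, 0.078], [0.584, 0.009, 0.075], [0.575, 0.009, 0.084], [0.568, 0.009, 0.081], [0.562, 0.009, 0.074], [0.562, 0.013, 0.012], [0.554, 0.013, 0.013], [0.546, 0.013, 0.012], [0.54, 0.013, 0.003]]
```

```bash
cat >> h.py <<'E'
def plan(target,yaw_deg,tilt_deg=0,frm=None,frmq=None):
    """shift and rotvec in the tool axes to a TCP target; tool x = yaw, tool z down; tilt = nose-down pitch"""
    from workcell import get_obs
    o=get_obs(); p=o["position"] if frm is None else np.array(frm); R0=Rot.from_quat(o["ee_rot"] if frmq is None else frmq)
    R1=Rot.from_euler("z",yaw_deg,degrees=True)*Rot.from_euler("y",tilt_deg,degrees=True)*Rot.from_euler("x",180,degrees=True)
    return R0.inv().apply(np.array(target)-p).round(4),(R0.inv()*R1).as_rotvec().round(4)
E
python3 - <<'E'
from h import *
# bed: points near expected bed, plane fit, edges
yaw=np.radians(97.3)
for n in ("top","side"):
    c=load(n+"0"); P=cloud(c).reshape(-1,3); P=P[np.isfinite(P[:,0])]
    d=np.array([np.cos(yaw),np.sin(yaw)]); w=np.array([-d[1],d[0]])
    o=np.array([.588,.07]); s=(P[:,:2]-o)@d; t=(P[:,:2]-o)@w
    m=(abs(t)<.022)&(s>-.09)&(s<.09)&(P[:,2]>.03); q=P[m]
    A=np.c_[s[m],t[m],np.ones(m.sum())]; k=np.linalg.lstsq(A,q[:,2],rcond=None)[0]
    print(n,m.sum(),"slope deg",np.degrees(np.arctan(k[:2])),"z at o",k[2],"res",np.std(q[:,2]-A@k))
    z=P[:,2]-(k[0]*s+k[2])
    for s0 in np.arange(-.1,.09,.03):
        e=(s>s0)&(s<s0+.03)&(abs(z)<.018)&(abs(t)<.06)&(P[:,2]>.03)
        if e.sum()>10: print("  s",s0.round(3),"edges",np.percentile(t[e],[1,99]).round(4))
    b=(abs(z)<.018)&(abs(t)<.03); print("  start s",np.percentile(s[b&(s>-.16)],.5), "mouth: max s bed",s[b&(s<.13)].max(),
      "min s hood",np.percentile(s[(z>.07)&(abs(t)<.04)&(s<.2)&(z<.095)],1))
c=load("wrist0"); R=Rot.from_quat([.97253,.23277,-.00019,-.0007]).as_matrix()
print("cam in tool",R.T@(-c["R"].T@c["t"]-np.array([.28281,-.55696,.25552])),"cam axes in tool\n",(c["R"]@R).round(3))
print(plan([.4453,-.294,.14],97.2)); print(plan([.588,.06,.25],97.2,0))
E
```

```text
top 1213 slope deg [-9.91264593  3.78143681] z at o 0.06758820395859548 res 0.003014474166331648
  s -0.1 edges [-0.0496  0.0354]
  s -0.07 edges [-0.0495  0.0351]
  s -0.04 edges [-0.0496  0.0353]
  s -0.01 edges [-0.0494  0.0351]
  s 0.02 edges [-0.0495  0.0352]
  s 0.05 edges [-0.0498  0.0354]
  s 0.08 edges [-0.0538  0.042 ]
  start s -0.10595624707747983 mouth: max s bed 0.12014283183015186 min s hood 0.10586515209699959
side 1239 slope deg [-9.63823473  6.253297  ] z at o 0.067270877184604 res 0.0022747371885924934
  s -0.1 edges [-0.0503  0.0347]
  s -0.07 edges [-0.0504  0.0345]
  s -0.04 edges [-0.0501  0.0343]
  s -0.01 edges [-0.0508  0.0342]
  s 0.02 edges [-0.05    0.0343]
  s 0.05 edges [0.0213 0.0346]
  s 0.08 edges [0.0399 0.0416]
  start s -0.1043424873107853 mouth: max s bed 0.07236919850184717 min s hood 0.1074362195991041
cam in tool [ 0.07335618  0.00111898 -0.11840955] cam axes in tool
 [[ 0.001  1.     0.   ]
 [-0.958  0.001 -0.287]
 [-0.287 -0.     0.958]]
(array([ 0.264 , -0.1609,  0.1159]), array([-1.0000e-03, -6.0000e-04, -1.2267e+00]))
(array([ 0.5515, -0.412 ,  0.0061]), array([-1.0000e-03, -6.0000e-04, -1.2267e+00]))
```

Call:
jog_arm(
  increments=[
    [0.264,-0.161,0.03,0,0,-1.2267,1],
    [0.264,-0.161,0.03,0,0,-1.2267,1],
    [0.264,-0.161,0.03,0,0,-1.2267,1],
    [0.264,-0.161,0.03,0,0,-1.2267,1],
    [0.264,-0.161,0.03,0,0,-1.2267,1],
  ],
)

```text
clock: 0.57
position: [0.3925, -0.379, 0.2359]
ee_rot: [0.852, 0.523, -0.0, 0.0]
ft_force: [0.9, -1.7, -1.0]
grip_width: 0.996
grasp_force: 0.0
```

```bash
python3 - <<'E'
from h import *
from workcell import get_obs
print(get_obs()["position"],get_obs()["clock"]); print(plan([.4453,-.294,.20],97.2))
yaw=np.radians(97.3);d=np.array([np.cos(yaw),np.sin(yaw)]); w=np.array([-d[1],d[0]]);o=np.array([.5954,.071])
for n in ("top","side"):
    P=cloud(load(n+"0")).reshape(-1,3); P=P[np.isfinite(P[:,0])]; s=(P[:,:2]-o)@d; t=(P[:,:2]-o)@w
    m=(abs(t)<.021)&(s>-.09)&(s<.07)&(P[:,2]>.03); A=np.c_[s[m],t[m],np.ones(m.sum())]
    print(n,m.sum(),np.linalg.lstsq(A,P[m,2],rcond=None)[0])
E
```

```text
[ 0.39247344 -0.37899091  0.23590042] 0.5667
(array([0.0997, 0.0086, 0.0359]), array([-2.000e-04,  2.000e-04, -5.956e-01]))
top 1059 [-0.1746894  -0.00408534  0.06703058]
side 1237 [-0.17473243  0.00163524  0.06626366]
```

Call:
jog_arm(
  increments=[
    [0.1,0.009,0.036,0,0,-0.5956,1],
    [0.1,0.009,0.036,0,0,-0.5956,1],
    [0.1,0.009,0.036,0,0,-0.5956,1],
    [0.1,0.009,0.036,0,0,-0.5956,1],
    [0.1,0.009,0.036,0,0,-0.5956,1],
  ],
)

```text
clock: 0.98
position: [0.4464, -0.294, 0.1994]
ee_rot: [0.66, 0.752, 0.0, -0.001]
ft_force: [-0.8, -0.6, -0.1]
grip_width: 0.999
grasp_force: 0.0
```

Call:
jog_arm(
  increments=[
    [0,0,0,0,0,0,1],
    [0,0,0,0,0,0,1],
  ],
)

```text
clock: 1.15
position: [0.4456, -0.2963, 0.2001]
ee_rot: [0.665, 0.747, -0.0, -0.0]
ft_force: [-0.6, 0.5, -0.7]
grip_width: 0.997
grasp_force: 0.0
```

```bash
python3 - <<'E'
from h import *
from workcell import optics,get_obs
o=get_obs();print(o["position"],o["ee_rot"],o["ft_force"]); c=optics.camera("wrist"); np.savez("pics/wrist1.npz",**c); cv2.imwrite("pics/wrist1.png",c["color"][:,:,::-1])
P=cloud(c).reshape(-1,3); P=P[np.isfinite(P[:,0])]
m=(abs(P[:,0]-.44)<.06)&(abs(P[:,1]+.26)<.1); b=P[m&(P[:,2]>.043)&(P[:,2]<.058)]
print("bench",np.median(P[m&(P[:,2]<.012)][:,2])); print(np.median(b[:,2]),rect(b)); b=P[m&(P[:,2]>.02)&(P[:,2]<.07)];print(rect(b),cv2.boxPoints(cv2.minAreaRect((b[:,:2]*1000).astype(np.float32))).round(1).tolist())
print(plan([.4453,-.294,.20],97.2))
E
```

```text
[ 0.44555418 -0.29629841  0.20007638] [ 6.64925814e-01  7.46909399e-01 -3.28763593e-05 -1.02020159e-04] [-0.56610827  0.45946686 -0.68277523]
bench 0.0006534723027506144
0.050296716899200775 [array([ 442.8, -261.9]), array([ 44.1, 135.2]), np.float64(7.1)]
[array([ 442.8, -261.7]), array([ 44.1, 135.7]), np.float64(7.1)] [[412.5, -197.10000610351562], [429.29998779296875, -331.79998779296875], [473.0, -326.29998779296875], [456.29998779296875, -191.6999969482422]]
(array([0.0024, 0.    , 0.0002]), array([-0.0001,  0.    , -0.0103]))
```

View pics/wrist1.png

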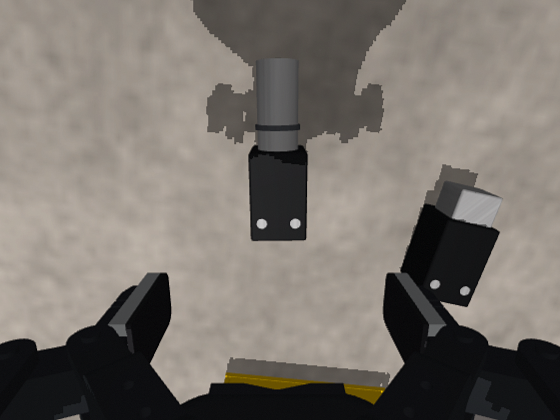

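The wrist view shows the holder's block at (278,195) with its nose up to (277,60). The fingers straddle it, and the stub holder is off to the side at (455,245). The block's top measures 50 mm high and its size is right, so I'm descending.

Call:
jog_arm(
  increments=[
    [0.014,0.001,0.04,0,0,-0.009,1],
    [0.014,0.001,0.08,0,0,-0.009,1],
    [0.014,0.001,0.11,0,0,-0.009,1],
    [0.014,0.001,0.14,0,0,-0.009,1],
    [0.014,0.001,0.16,0,0,-0.009,1],
  ],
)

```text
clock: 1.62
position: [0.4437, -0.2818, 0.0375]
ee_rot: [0.662, 0.75, -0.0, -0.001]
ft_force: [0.1, -0.6, 0.7]
grip_width: 0.996
grasp_force: 0.0
```

Call:
jog_arm(
  increments=[
    [0,0,0,0,0,0,1],
    [0,0,0,0,0,0,0.4],
    [0,0,0,0,0,0,0],
    [0,0,0,0,0,0,-0.4],
    [0,0,0,0,0,0,-1],
  ],
  grip_force=70,
)

```text
clock: 2.03
position: [0.4459, -0.2829, 0.0422]
ee_rot: [0.661, 0.751, -0.0, 0.001]
ft_force: [-0.3, -1.0, 3.0]
grip_width: 0.499
grasp_force: 72.0
```

Call:
jog_arm(
  increments=[
    [0,0,0,0,0,0,-1],
    [0,0,0,0,0,0,-1],
    [0,0,0,0,0,0,-1],
    [0,0,0,0,0,0,-1],
    [0,0,0,0,0,0,-1],
  ],
)

```text
clock: 2.45
position: [0.4459, -0.283, 0.0421]
ee_rot: [0.661, 0.751, -0.0, 0.001]
ft_force: [-2.4, 0.0, 6.7]
grip_width: 0.505
grasp_force: 72.6
```

Call:
jog_arm(
  increments=[
    [0,0,-0.01,0,0,0,-1],
    [0,0,-0.03,0,0,0,-1],
    [0,0,-0.06,0,0,0,-1],
    [0,0,-0.1,0,0,0,-1],
    [0,0,-0.14,0,0,0,-1],
  ],
)

```text
clock: 2.87
position: [0.444, -0.2813, 0.1817]
ee_rot: [0.66, 0.751, -0.0, -0.001]
ft_force: [1.2, -0.8, -6.5]
grip_width: 0.5
grasp_force: 72.9
```

Call:
jog_arm(
  increments=[
    [0,0,-0.04,0,0,0,-1],
    [0,0,-0.05,0,0,0,-1],
    [0,0,-0.05,0,0,0,-1],
    [0,0,-0.05,0,0,0,-1],
    [0,0,-0.05,0,0,0,-1],
  ],
)

```text
clock: 3.28
position: [0.4438, -0.2815, 0.2278]
ee_rot: [0.66, 0.751, -0.0, -0.002]
ft_force: [-0.2, -0.7, -6.8]
grip_width: 0.504
grasp_force: 73.2
```

```bash
python3 - <<'E'
from h import *
from workcell import optics,get_obs
o=get_obs();print(o["position"],o["ee_rot"],o["ft_force"],o["torque"]); c=optics.camera("wrist"); np.savez("pics/wrist2.npz",**c); cv2.imwrite("pics/wrist2.png",c["color"][:,:,::-1])
c2=optics.camera("side"); cv2.imwrite("pics/side2.png",c2["color"][60:260,270:560,::-1].repeat(2,0).repeat(2,1)); np.savez("pics/side2.npz",**c2)
R=Rot.from_quat(o["ee_rot"]).as_matrix(); 
for cc in (c,c2):
    T=(cloud(cc).reshape(-1,3)-o["position"])@R
    n=T[(T[:,0]>.03)&(T[:,0]<.12)&(abs(T[:,1])<.03)&(abs(T[:,2])<.07)]
    if len(n)>20: print(len(n),"nose tool x max",np.percentile(n[:,0],[1,99]),"y",np.percentile(n[:,1],[2,98]))
    k=n[abs(n[:,1])<.004]
    for a in np.arange(.02,.11,.01):
        q=k[(k[:,0]>a)&(k[:,0]<a+.01)]
        if len(q)>3: print(a.round(2),len(q),np.median(q[:,2]).round(4))
E
```

```text
[ 0.4438388  -0.28150227  0.22783303] [ 6.60248686e-01  7.51044580e-01 -3.10310530e-04 -1.90150916e-03] [-0.23900044 -0.74243969 -6.81254635] [-0.05578772 -0.0323742   0.00433807]
16649 nose tool x max [0.0307957  0.08827654] y [-0.01419593  0.01551431]
0.03 641 -0.0022
0.04 755 -0.0024
0.05 771 -0.0021
0.06 830 -0.0021
0.07 915 -0.0021
0.08 856 -0.0021
422 nose tool x max [0.03161863 0.09364488] y [-0.0158847   0.01436599]
0.03 8 -0.001
0.04 12 -0.002
0.05 10 -0.0013
0.06 12 -0.0008
0.07 9 -0.0009
0.08 34 0.016
0.09 34 0.0091
```

View pics/side2.png

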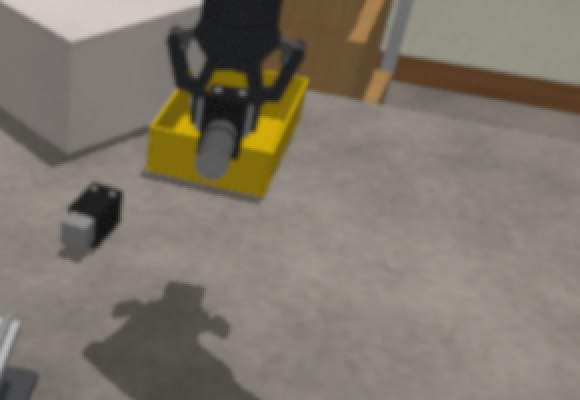

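```bash
cat >> h.py <<'E'
YAW=97.3
def bed(s,n,t=0,mouth=(.5837,.1623,.0507)):
    "world point at s along the bed from the mouth, n normal to it, t to the left of downhill"
    d=np.array([np.cos(np.radians(YAW)),np.sin(np.radians(YAW)),0]);w=np.array([-d[1],d[0],0]);c,k=np.cos(np.radians(10)),np.sin(np.radians(10))
    return np.array(mouth)+s*(c*d-[0,0,k])+n*(k*d+[0,0,c])+t*w
E
python3 - <<'E'
from h import *
p=bed(-.099,.1418);print(p,plan(p,YAW,10))
E
```

```text
[0.59295954 0.09001802 0.20753691] (array([0.3494, 0.1954, 0.0207]), array([-0.0029, -0.1772,  0.0015]))
```

Call:
jog_arm(
  increments=[
    [0.02,0.011,0,0,0,0,-1],
    [0.05,0.028,0,0,0,0,-1],
    [0.08,0.045,0,0,0,0,-1],
    [0.11,0.062,0,0,0,0,-1],
    [0.14,0.078,0,0,0,0,-1],
  ],
)

```text
clock: 3.8
position: [0.5043, -0.1315, 0.2287]
ee_rot: [0.66, 0.751, -0.0, -0.001]
ft_force: [0.3, -1.3, -7.4]
grip_width: 0.504
grasp_force: 73.1
```

Call:
jog_arm(
  increments=[
    [0.03,0.017,0,0,0,0,-1],
    [0.06,0.034,0,0,0,0,-1],
    [0.09,0.051,0,0,0,0,-1],
    [0.12,0.068,0,0,0,0,-1],
    [0.15,0.084,0,0,0,0,-1],
  ],
)

```text
clock: 4.22
position: [0.5684, 0.0278, 0.2286]
ee_rot: [0.66, 0.751, -0.001, -0.001]
ft_force: [1.0, 0.0, -6.6]
grip_width: 0.503
grasp_force: 73.1
```

Call:
jog_arm(
  increments=[
    [0.03,0.017,0.005,0,-0.04,0,-1],
    [0.05,0.028,0.01,0,-0.08,0,-1],
    [0.059,0.033,0.02,0,-0.13,0,-1],
    [0.059,0.033,0.02,0,-0.177,0,-1],
    [0.059,0.033,0.02,0,-0.177,0,-1],
  ],
)

```text
clock: 4.63
position: [0.5922, 0.0923, 0.2075]
ee_rot: [0.655, 0.75, -0.06, 0.065]
ft_force: [-0.5, 0.5, -6.6]
grip_width: 0.502
grasp_force: 73.2
```

Call:
jog_arm(
  increments=[
    [0,0,0,0,0,0,-1],
    [0,0,0,0,0,0,-1],
  ],
)

```text
clock: 4.8
position: [0.5937, 0.0879, 0.2097]
ee_rot: [0.658, 0.748, -0.058, 0.066]
ft_force: [0.0, -0.5, -7.4]
grip_width: 0.503
grasp_force: 73.1
```

```bash
python3 - <<'E'
from h import *
from workcell import optics,get_obs
o=get_obs();print(o["position"],o["ee_rot"],o["ft_force"],o["torque"]); 
p=bed(-.099,.1418);print(p,plan(p,YAW,10))
c=optics.camera("wrist"); np.savez("pics/wrist3.npz",**c); cv2.imwrite("pics/wrist3.png",c["color"][:,:,::-1])
P=cloud(c).reshape(-1,3); P=P[np.isfinite(P[:,0])]
B=np.array([bed(1,0),bed(0,0,1),bed(0,1)])-bed(0,0); L=(P-bed(0,0))@B.T  # s,t,n
for s0 in np.arange(-.2,.0,.02):
    q=L[(L[:,0]>s0)&(L[:,0]<s0+.02)&(abs(L[:,2])<.02)&(abs(L[:,1])<.06)]
    if len(q)>30:
        f=q[(abs(q[:,1])<.024)]; print(s0.round(2),len(q),"t edges",np.percentile(q[:,1],[1,99]).round(4),"bed n",np.median(f[:,2]).round(4),len(f),"guide n",np.percentile(q[:,2],[50,90]).round(4))
h=L[(L[:,2]>.03)&(L[:,2]<.083)&(abs(L[:,1])<.055)&(abs(L[:,0])<.03)]; print("hood face s",len(h),np.median(h[:,0]) if len(h) else 0)
E
```

```text
[0.59372479 0.08791308 0.20966178] [ 0.65814733  0.74773791 -0.05841748  0.06570767] [ 5.14661602e-03 -5.17766298e-01 -7.43427450e+00] [ 0.36753288  0.02244886 -0.00385349]
[0.59295954 0.09001802 0.20753691] (array([ 0.0025, -0.0005,  0.0017]), array([-0.0009,  0.0015, -0.0001]))
-0.14 45 t edges [-0.0454  0.0407] bed n nan 0 guide n [-0.0006  0.0001]
-0.12 516 t edges [-0.045   0.0405] bed n nan 0 guide n [-0.0001  0.0076]
-0.1 640 t edges [-0.045   0.0404] bed n nan 0 guide n [-0.      0.0077]
-0.08 858 t edges [-0.0451  0.0403] bed n nan 0 guide n [0.0004 0.0081]
-0.06 892 t edges [-0.0449  0.0403] bed n nan 0 guide n [0.0003 0.0082]
-0.04 973 t edges [-0.0451  0.0403] bed n nan 0 guide n [0.0003 0.0082]
-0.02 1170 t edges [-0.0491  0.0445] bed n nan 0 guide n [0.0005 0.0085]
hood face s 773 -0.0022992228272936135
  return _methods._mean(a, axis=axis, dtype=dtype,
  ret = ret.dtype.type(ret / rcount)
```

View pics/wrist3.png

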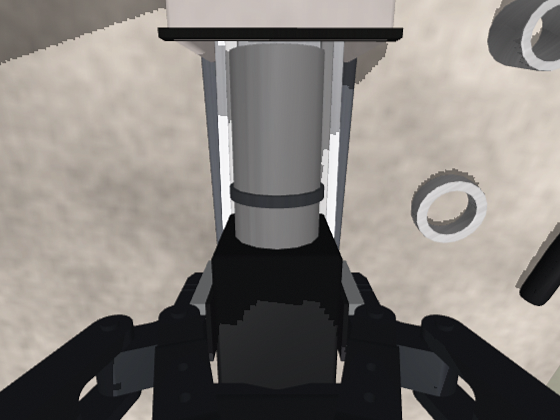

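The wrist view shows the nose (276,140) centred over the bed between the guides (about 222 and 330 px), with the hood lip at row 33. The measured bed plane agrees with my model, the guides stand 8 mm, and the bed centre is 2.3 mm off my line. I'm correcting for that and lowering.

Call:
jog_arm(
  increments=[
    [0,0.0012,0.025,0,0.0015,0,-1],
    [0,0.0012,0.055,0,0.0015,0,-1],
    [0,0.0012,0.08,0,0.0015,0,-1],
    [0,0.0012,0.092,0,0.0015,0,-1],
    [0,0.0012,0.097,0,0.0015,0,-1],
  ],
)

```text
clock: 5.27
position: [0.5963, 0.0701, 0.1128]
ee_rot: [0.659, 0.747, -0.059, 0.065]
ft_force: [-0.7, 0.4, -6.4]
grip_width: 0.504
grasp_force: 72.9
```

Call:
jog_arm(
  increments=[
    [0,0,0,0,0,0,-1],
    [0,0,0,0,0,0,-1],
    [0,0,0,0,0,0,-1],
  ],
)

```text
clock: 5.52
position: [0.5981, 0.0728, 0.1166]
ee_rot: [0.658, 0.748, -0.057, 0.067]
ft_force: [-0.5, 0.7, -6.2]
grip_width: 0.505
grasp_force: 72.9
```

```bash
python3 - <<'E'
from h import *
from workcell import optics,get_obs
o=get_obs();print(o["position"],o["ft_force"],o["torque"]); 
p=bed(-.0995,.0418,-.0023);print(plan(p,YAW,10))
c=optics.camera("wrist"); np.savez("pics/wrist4.npz",**c); cv2.imwrite("pics/wrist4.png",c["color"][:,:,::-1])
P=cloud(c).reshape(-1,3); P=P[np.isfinite(P[:,0])]
B=np.array([bed(1,0),bed(0,0,1),bed(0,1)])-bed(0,0); L=(P-bed(0,0))@B.T
q=L[(L[:,0]>-.08)&(L[:,0]<-.02)]
z=q[abs(q[:,2])<.02]; print("edges",np.percentile(z[:,1],[1,99]))
n=q[(q[:,2]>.035)&(q[:,2]<.06)&(abs(q[:,1])<.03)]; print("nose t",np.percentile(n[:,1],[1,99]),"top n",np.percentile(n[:,2],98))
f=z[(abs(abs(z[:,1]+.0023)-.036)<.004)]; print("bed n outside guides",np.median(f[:,2]))
E
```

```text
[0.5980894  0.07281707 0.11655509] [-0.451335    0.72856    -6.21446179] [ 0.35569133  0.08146354 -0.01889741]
(array([ 0.0012, -0.0006,  0.0073]), array([0.003 , 0.0006, 0.0008]))
edges [-0.04474286  0.03990834]
nose t [-0.02284222  0.0156197 ] top n 0.05748366508549161
bed n outside guides 0.0007601604394414433
```

View pics/wrist4.png

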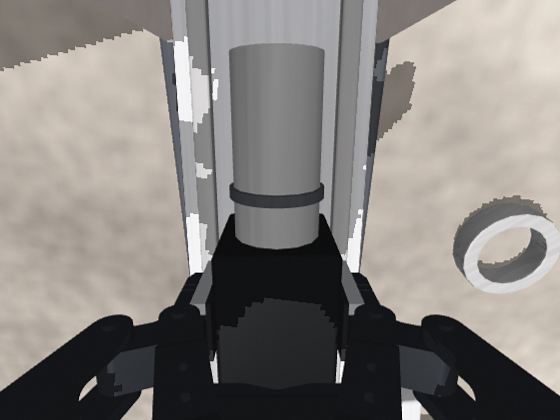

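The nose (230–323 px) is centred between the guides (212–340 px), about 6.5 mm above the bed. I'm creeping down.

Call:
jog_arm(
  increments=[
    [0,0,0.001,0,0,0,-1],
    [0,0,0.002,0,0,0,-1],
    [0,0,0.003,0,0,0,-1],
    [0,0,0.004,0,0,0,-1],
    [0,0,0.0045,0,0,0,-1],
  ],
)

```text
clock: 5.98
position: [0.5971, 0.0714, 0.1101]
ee_rot: [0.658, 0.748, -0.058, 0.066]
ft_force: [-0.7, -0.2, -7.2]
grip_width: 0.506
grasp_force: 73.0
```

Call:
jog_arm(
  increments=[
    [0,0,0.0005,0,0,0,-1],
    [0,0,0.001,0,0,0,-1],
    [0,0,0.001,0,0,0,-1],
  ],
)

```text
clock: 6.23
position: [0.5972, 0.0712, 0.1091]
ee_rot: [0.658, 0.748, -0.058, 0.066]
ft_force: [0.2, -0.8, -6.3]
grip_width: 0.504
grasp_force: 73.0
```

Call:
jog_arm(
  increments=[
    [0,0,0.0005,0,0,0,-1],
    [0,0,0.001,0,0,0,-1],
    [0,0,0.001,0,0,0,-1],
  ],
)

```text
clock: 6.48
position: [0.5972, 0.0713, 0.109]
ee_rot: [0.658, 0.748, -0.058, 0.066]
ft_force: [-6.9, -0.2, 3.2]
grip_width: 0.509
grasp_force: 74.4
```

Call:
jog_arm(
  increments=[
    [0,0,0.0005,0,0,0,-1],
    [0,0,0.001,0,0,0,-1],
    [0,0,0.001,0,0,0,-1],
  ],
)

```text
clock: 6.73
position: [0.5973, 0.0713, 0.109]
ee_rot: [0.658, 0.748, -0.058, 0.066]
ft_force: [-9.7, -0.9, 12.9]
grip_width: 0.504
grasp_force: 75.7
```

Call:
jog_arm(
  increments=[
    [0,0,-0.001,0,0,0,-1],
    [0,0,-0.0015,0,0,0,-1],
    [0,0,-0.0015,0,0,0,0.05],
    [0,0,-0.0015,0,0,0,0.1],
    [0,0,-0.0015,0,0,0,0.3],
  ],
  grip_force=20,
)

```text
clock: 7.15
position: [0.5978, 0.0712, 0.1092]
ee_rot: [0.658, 0.748, -0.057, 0.066]
ft_force: [-0.6, -0.5, -0.5]
grip_width: 0.643
grasp_force: 0.0
```

Call:
jog_arm(
  increments=[
    [0,0,0,0,0,0,0.5],
    [0,0,0,0,0,0,0.5],
    [0,0,0,0,0,0,0.5],
  ],
)

```text
clock: 7.4
position: [0.5974, 0.0712, 0.1089]
ee_rot: [0.658, 0.748, -0.058, 0.066]
ft_force: [0.5, -0.4, -0.6]
grip_width: 0.757
grasp_force: 0.0
```

```bash
cat >> h.py <<'E'
def look(name,tag):
    "holder on the bed: nose edges, tip, block rear in bed coordinates"
    from workcell import optics,get_obs
    o=get_obs(); c=optics.camera(name); np.savez(f"pics/{tag}.npz",**c); cv2.imwrite(f"pics/{tag}.png",c["color"][:,:,::-1])
    P=cloud(c).reshape(-1,3); P=P[np.isfinite(P[:,0])]
    B=np.array([bed(1,0),bed(0,0,1),bed(0,1)])-bed(0,0); L=(P-bed(0,0))@B.T; L[:,1]+=.0023
    print(name,"TCP s,t,n",((o["position"]-bed(0,0))@B.T+[0,.0023,0]).round(4),"F s,t,n",(B@o["ft_force"]).round(2))
    return L
E
python3 - <<'E'
from h import *
L=look("wrist","wrist5")
n=L[(L[:,2]>.034)&(L[:,2]<.049)&(abs(L[:,1])<.02)&(L[:,0]<.03)&(L[:,0]>-.07)]
r=n[abs(n[:,1])<.003]
print("nose tip s",np.percentile(n[:,0],99.5),"t",np.percentile(n[:,1],[1,99]),"ridge n",[np.median(r[(r[:,0]>a)&(r[:,0]<a+.012),2]).round(4) for a in (-.06,-.045,-.03)])
E
```

```text
wrist TCP s,t,n [-0.1008  0.0003  0.0413] F s,t,n [-0.31 -0.41 -0.66]
nose tip s -0.012235690560012467 t [-0.01436603  0.01379523] ridge n [np.float64(0.0436), np.float64(0.0434), np.float64(0.0435)]
```

Call:
jog_arm(
  increments=[
    [0,0,-0.01,0,0,0,0.5],
    [0,0,-0.03,0,0,0,0.5],
    [0,0,-0.055,0,0,0,0.5],
    [0,0,-0.07,0,0,0,0.5],
    [-0.02,0,-0.07,0,0,0,0],
  ],
)

```text
clock: 7.87
position: [0.5988, 0.0697, 0.1854]
ee_rot: [0.655, 0.75, -0.055, 0.067]
ft_force: [0.3, 1.4, -0.1]
grip_width: 0.624
grasp_force: 0.0
```

Call:
jog_arm(
  increments=[
    [-0.03,0,0,0,0,0,-1],
    [-0.055,0,0,0,0,0,-1],
    [-0.065,0,0,0,0,0,-1],
    [-0.065,0,0,0,0,0,-1],
    [-0.065,0,0,0,0,0,-1],
  ],
)

```text
clock: 8.28
position: [0.6064, 0.0008, 0.193]
ee_rot: [0.658, 0.748, -0.058, 0.066]
ft_force: [0.1, 0.5, 0.0]
grip_width: 0.004
grasp_force: 0.0
```

```bash
python3 - <<'E'
from h import *
L=look("wrist","wrist6")
n=L[(L[:,2]>.034)&(L[:,2]<.049)&(abs(L[:,1])<.02)&(L[:,0]<.03)&(L[:,0]>-.07)]
b=L[(L[:,2]>.042)&(L[:,2]<.056)&(abs(L[:,1])<.03)&(L[:,0]<-.07)&(L[:,0]>-.2)]
print("tip",np.percentile(n[:,0],99.5),"rear s",np.percentile(b[:,0],[.5,1,5]),"t",np.percentile(b[:,1],[1,99]),len(b))
print(plan(bed(-.182,.039,-.0023),YAW,10))
E
```

```text
wrist TCP s,t,n [-0.1853  0.0003  0.1118] F s,t,n [ 0.47 -0.21  0.11]
tip -0.06665803218046869 rear s [-0.14648341 -0.14575113 -0.14229369] t [-0.02165601  0.0210518 ] 14496
(array([0.0021, 0.0003, 0.0728]), array([0.0007, 0.0001, 0.0024]))
```

View pics/wrist6.png

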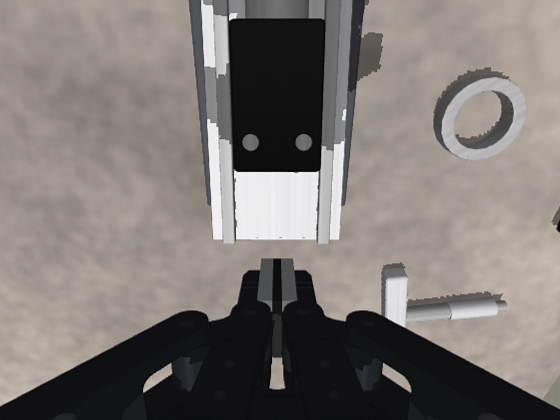

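The block sits squarely between the guides, with its rear edge at row 170 and columns 232–325. The shut fingers (277,265) are in line behind it. I'm lowering behind the rear face.

Call:
jog_arm(
  increments=[
    [0,0,0.03,0,0,0,-1],
    [0,0,0.055,0,0,0,-1],
    [0,0,0.068,0,0,0,-1],
    [0,0,0.073,0,0,0,-1],
    [0,0,0.073,0,0,0,-1],
  ],
)

```text
clock: 8.75
position: [0.6075, -0.0114, 0.1198]
ee_rot: [0.657, 0.749, -0.058, 0.065]
ft_force: [-0.6, 0.7, 0.4]
grip_width: -0.002
grasp_force: 0.0
```

Call:
jog_arm(
  increments=[
    [0,0,0,0,0,0,-1],
    [0.005,0,0,0,0,0,-1],
    [0.01,0,0,0,0,0,-1],
    [0.014,0,0,0,0,0,-1],
    [0.018,0,0,0,0,0,-1],
  ],
)

```text
clock: 9.17
position: [0.6059, 0.0062, 0.1181]
ee_rot: [0.657, 0.748, -0.057, 0.066]
ft_force: [-0.2, -0.8, -0.5]
grip_width: 0.003
grasp_force: 0.0
```

Call:
jog_arm(
  increments=[
    [0.002,0,0,0,0,0,-1],
    [0.004,0,0,0,0,0,-1],
    [0.006,0,0,0,0,0,-1],
  ],
)

```text
clock: 9.42
position: [0.605, 0.0112, 0.1165]
ee_rot: [0.658, 0.748, -0.058, 0.066]
ft_force: [0.2, 0.7, 0.3]
grip_width: 0.002
grasp_force: 0.0
```

```bash
cat > st.py <<'E'
from h import *
from workcell import get_obs
o=get_obs(); B=np.array([bed(1,0),bed(0,0,1),bed(0,1)])-bed(0,0)
print("clock",o["clock"],"TCP s,t,n",((o["position"]-bed(0,0))@B.T+[0,.0023,0]).round(4),"F s,t,n",(B@o["ft_force"]).round(2))
E
python3 st.py
```

```text
clock 9.4167 TCP s,t,n [-0.1617  0.0004  0.0383] F s,t,n [ 0.62 -0.33  0.43]
```

Call:
jog_arm(
  increments=[
    [0.001,0,0,0,0,0,-1],
    [0.003,0,0,0,0,0,-1],
    [0.005,0,0,0,0,0,-1],
    [0.007,0,0,0,0,0,-1],
    [0.009,0,0,0,0,0,-1],
  ],
)

```text
clock: 9.83
position: [0.6041, 0.0189, 0.1152]
ee_rot: [0.658, 0.748, -0.058, 0.066]
ft_force: [0.8, -3.4, 2.0]
grip_width: 0.002
grasp_force: 2.2
```

Call:
jog_arm(
  increments=[
    [0.002,0,0,0,0,0,-1],
    [0.004,0,0,0,0,0,-1],
    [0.006,0,0,0,0,0,-1],
    [0.008,0,0,0,0,0,-1],
    [0.01,0,0,0,0,0,-1],
  ],
)

```text
clock: 10.25
position: [0.6026, 0.0298, 0.1132]
ee_rot: [0.658, 0.748, -0.058, 0.066]
ft_force: [1.3, -3.9, 2.8]
grip_width: 0.001
grasp_force: 2.1
```

Call:
jog_arm(
  increments=[
    [0.002,0,0,0,0,0,-1],
    [0.004,0,0,0,0,0,-1],
    [0.006,0,0,0,0,0,-1],
    [0.008,0,0,0,0,0,-1],
    [0.01,0,0,0,0,0,-1],
  ],
)

```text
clock: 10.67
position: [0.6014, 0.0396, 0.1114]
ee_rot: [0.658, 0.748, -0.058, 0.066]
ft_force: [-0.5, -5.0, 2.6]
grip_width: -0.003
grasp_force: 2.2
```

```bash
python3 st.py; python3 - <<'E'
from h import *
L=look("wrist","wrist7")
b=L[(L[:,2]>.042)&(L[:,2]<.056)&(abs(L[:,1])<.03)&(L[:,0]<-.05)&(L[:,0]>-.2)]
print("rear s",np.percentile(b[:,0],[.5,1,5]),"t",np.percentile(b[:,1],[1,99]),len(b))
E
```

```text
clock 10.6667 TCP s,t,n [-0.1326  0.0004  0.0383] F s,t,n [-5.23  1.16  1.76]
wrist TCP s,t,n [-0.1326  0.0004  0.0383] F s,t,n [-5.23  1.16  1.76]
rear s [-0.13757057 -0.13084971 -0.12026256] t [-0.02161747  0.02083774] 33683
```

Call:
jog_arm(
  increments=[
    [0.002,0,0,0,0,0,-1],
    [0.004,0,0,0,0,0,-1],
    [0.006,0,0,0,0,0,-1],
    [0.008,0,0,0,0,0,-1],
    [0.01,0,0,0,0,0,-1],
  ],
)

```text
clock: 11.13
position: [0.6001, 0.0494, 0.1097]
ee_rot: [0.658, 0.748, -0.058, 0.066]
ft_force: [1.4, -3.8, 2.7]
grip_width: -0.0
grasp_force: 2.3
```

Call:
jog_arm(
  increments=[
    [0.0005,0,0,0,0,0,-1],
    [0.001,0,0,0,0,0,-1],
  ],
)

```text
clock: 11.3
position: [0.5999, 0.0503, 0.1095]
ee_rot: [0.658, 0.748, -0.058, 0.066]
ft_force: [0.9, -5.3, 3.4]
grip_width: 0.001
grasp_force: 2.4
```

Call:
jog_arm(
  increments=[
    [0.0005,0,0,0,0,0,-1],
    [0.001,0,0,0,0,0,-1],
  ],
)

```text
clock: 11.47
position: [0.5999, 0.051, 0.1094]
ee_rot: [0.658, 0.748, -0.058, 0.066]
ft_force: [1.4, -3.7, 3.5]
grip_width: -0.0
grasp_force: 2.4
```

Call:
jog_arm(
  increments=[
    [0.0005,0,0,0,0,0,-1],
    [0.001,0,0,0,0,0,-1],
  ],
)

```text
clock: 11.63
position: [0.5998, 0.052, 0.1092]
ee_rot: [0.658, 0.748, -0.058, 0.066]
ft_force: [0.6, -4.2, 2.2]
grip_width: -0.0
grasp_force: 2.4
```

Call:
jog_arm(
  increments=[
    [0.0005,0,0,0,0,0,-1],
    [0.001,0,0,0,0,0,-1],
  ],
)

```text
clock: 11.8
position: [0.5996, 0.0531, 0.109]
ee_rot: [0.658, 0.748, -0.058, 0.066]
ft_force: [-0.1, -4.8, 3.7]
grip_width: 0.001
grasp_force: 2.4
```

```bash
python3 st.py
```

```text
clock 11.8 TCP s,t,n [-0.1188  0.0004  0.0383] F s,t,n [-5.32  0.72  2.81]
```

Call:
jog_arm(
  increments=[
    [0.0005,0,0,0,0,0,-1],
    [0.001,0,0,0,0,0,-1],
  ],
)

```text
clock: 11.97
position: [0.5995, 0.0541, 0.1088]
ee_rot: [0.658, 0.748, -0.058, 0.066]
ft_force: [1.4, -4.8, 2.6]
grip_width: 0.0
grasp_force: 2.4
```

Call:
jog_arm(
  increments=[
    [0.0005,0,0,0,0,0,-1],
    [0.001,0,0,0,0,0,-1],
  ],
)

```text
clock: 12.13
position: [0.5993, 0.0551, 0.1087]
ee_rot: [0.658, 0.748, -0.058, 0.066]
ft_force: [0.7, -5.3, 2.6]
grip_width: -0.004
grasp_force: 2.4
```

Call:
jog_arm(
  increments=[
    [0.0005,0,0,0,0,0,-1],
    [0.001,0,0,0,0,0,-1],
  ],
)

```text
clock: 12.3
position: [0.5992, 0.0561, 0.1085]
ee_rot: [0.658, 0.748, -0.058, 0.066]
ft_force: [1.2, -4.0, 3.7]
grip_width: -0.002
grasp_force: 2.4
```

Call:
jog_arm(
  increments=[
    [0.0005,0,0,0,0,0,-1],
    [0.001,0,0,0,0,0,-1],
  ],
)

```text
clock: 12.47
position: [0.5991, 0.057, 0.1083]
ee_rot: [0.658, 0.748, -0.058, 0.066]
ft_force: [0.3, -4.6, 3.0]
grip_width: 0.0
grasp_force: 2.5
```

Call:
jog_arm(
  increments=[
    [0.0005,0,0,0,0,0,-1],
    [0.001,0,0,0,0,0,-1],
  ],
)

```text
clock: 12.63
position: [0.599, 0.058, 0.1081]
ee_rot: [0.658, 0.748, -0.058, 0.066]
ft_force: [0.2, -4.7, 3.1]
grip_width: 0.003
grasp_force: 2.5
```

Call:
jog_arm(
  increments=[
    [0.0005,0,0,0,0,0,-1],
    [0.001,0,0,0,0,0,-1],
  ],
)

```text
clock: 12.8
position: [0.5988, 0.059, 0.1079]
ee_rot: [0.658, 0.748, -0.058, 0.066]
ft_force: [0.6, -4.3, 2.6]
grip_width: -0.004
grasp_force: 2.5
```

Call:
jog_arm(
  increments=[
    [0.0005,0,0,0,0,0,-1],
    [0.001,0,0,0,0,0,-1],
  ],
)

```text
clock: 12.97
position: [0.5987, 0.0599, 0.1078]
ee_rot: [0.658, 0.748, -0.058, 0.066]
ft_force: [0.7, -5.2, 2.5]
grip_width: -0.001
grasp_force: 2.5
```

Call:
jog_arm(
  increments=[
    [0.0005,0,0,0,0,0,-1],
    [0.001,0,0,0,0,0,-1],
  ],
)

```text
clock: 13.13
position: [0.5986, 0.061, 0.1076]
ee_rot: [0.658, 0.748, -0.058, 0.066]
ft_force: [0.3, -4.3, 2.8]
grip_width: 0.003
grasp_force: 2.5
```

Call:
jog_arm(
  increments=[
    [0.0005,0,0,0,0,0,-1],
    [0.001,0,0,0,0,0,-1],
  ],
)

```text
clock: 13.3
position: [0.5985, 0.0619, 0.1074]
ee_rot: [0.658, 0.748, -0.058, 0.066]
ft_force: [0.6, -4.5, 3.3]
grip_width: -0.003
grasp_force: 2.6
```

Call:
jog_arm(
  increments=[
    [0.0005,0,0,0,0,0,-1],
    [0.001,0,0,0,0,0,-1],
  ],
)

```text
clock: 13.47
position: [0.5984, 0.0626, 0.1073]
ee_rot: [0.658, 0.748, -0.058, 0.066]
ft_force: [0.4, -6.8, 4.3]
grip_width: -0.0
grasp_force: 3.2
```

Call:
jog_arm(
  increments=[
    [0.0005,0,0,0,0,0,-1],
    [0.001,0,0,0,0,0,-1],
  ],
)

```text
clock: 13.63
position: [0.5983, 0.0633, 0.1072]
ee_rot: [0.658, 0.748, -0.058, 0.066]
ft_force: [0.8, -6.6, 4.3]
grip_width: 0.0
grasp_force: 3.8
```

Call:
jog_arm(
  increments=[
    [0.0005,0,0,0,0,0,-1],
    [0.001,0,0,0,0,0,-1],
  ],
)

```text
clock: 13.8
position: [0.5983, 0.0639, 0.1071]
ee_rot: [0.658, 0.748, -0.058, 0.066]
ft_force: [0.0, -8.2, 5.6]
grip_width: 0.003
grasp_force: 4.3
```

Call:
jog_arm(
  increments=[
    [0.0005,0,0,0,0,0,-1],
    [0.001,0,0,0,0,0,-1],
  ],
)

```text
clock: 13.97
position: [0.5982, 0.0645, 0.107]
ee_rot: [0.658, 0.748, -0.058, 0.067]
ft_force: [0.9, -8.3, 5.3]
grip_width: -0.003
grasp_force: 4.8
```

Call:
jog_arm(
  increments=[
    [0.0005,0,0,0,0,0,-1],
    [0.001,0,0,0,0,0,-1],
  ],
)

```text
clock: 14.13
position: [0.5982, 0.0651, 0.1069]
ee_rot: [0.658, 0.748, -0.058, 0.067]
ft_force: [-0.1, -9.4, 5.5]
grip_width: -0.002
grasp_force: 5.3
```

Call:
jog_arm(
  increments=[
    [0,0,0,0,0,0,-1],
  ],
)

```text
clock: 14.22
position: [0.5982, 0.0652, 0.1069]
ee_rot: [0.658, 0.748, -0.058, 0.067]
ft_force: [1.0, -8.9, 6.0]
grip_width: 0.001
grasp_force: 5.0
```

```bash
python3 st.py
```

```text
clock 14.2167 TCP s,t,n [-0.1064  0.0003  0.0383] F s,t,n [-9.84  0.1   4.34]
```

Call:
jog_arm(
  increments=[
    [0.0005,0,0,0,0,0,-1],
    [0.0009,0,0,0,0,0,-1],
    [0.0009,0,0,0,0,0,-1],
    [0.0009,0,0,0,0,0,-1],
    [0.0009,0,0,0,0,0,-1],
  ],
)

```text
clock: 14.63
position: [0.5982, 0.0657, 0.1068]
ee_rot: [0.658, 0.748, -0.059, 0.067]
ft_force: [0.8, -10.1, 6.6]
grip_width: 0.006
grasp_force: 5.5
```

Call:
jog_arm(
  increments=[
    [0,0,0,0,0,0,-1],
    [0,0,0,0,0,0,-1],
    [0,0,0,0,0,0,-1],
    [0,0,0,0,0,0,-1],
    [0,0,0,0,0,0,-1],
  ],
)

```text
clock: 15.05
position: [0.5982, 0.0657, 0.1068]
ee_rot: [0.658, 0.748, -0.059, 0.067]
ft_force: [1.3, -10.6, 5.9]
grip_width: 0.003
grasp_force: 5.5
```

Call:
jog_arm(
  increments=[
    [0,0,0,0,0,0,-1],
    [0,0,0,0,0,0,-1],
    [0,0,0,0,0,0,-1],
    [0,0,0,0,0,0,-1],
  ],
)

```text
clock: 15.38
position: [0.5982, 0.0657, 0.1068]
ee_rot: [0.658, 0.748, -0.059, 0.067]
ft_force: [0.6, -10.2, 6.8]
grip_width: 0.0
grasp_force: 5.5
```

```bash
python3 st.py
```

```text
clock 15.3833 TCP s,t,n [-0.1059  0.0002  0.0383] F s,t,n [-11.26   0.71   4.95]
```

Call:
jog_arm(
  increments=[
    [0,0,0,0,0,0,-1],
    [0,0,0,0,0,0,-1],
    [0,0,0,0,0,0,-1],
    [0,0,0,0,0,0,-1],
    [0,0,0,0,0,0,-1],
  ],
)

```text
clock: 15.8
position: [0.5982, 0.0657, 0.1068]
ee_rot: [0.658, 0.748, -0.059, 0.067]
ft_force: [1.4, -9.9, 5.8]
grip_width: -0.003
grasp_force: 5.5
```

Call:
jog_arm(
  increments=[
    [-0.001,0,0,0,0,0,-1],
    [-0.002,0,0,0,0,0,-1],
    [-0.003,0,0,0,0,0,-1],
    [-0.004,0,0,0,0,0,-1],
    [-0.005,0,0,0,0,0,-1],
  ],
)

```text
clock: 16.22
position: [0.5978, 0.0638, 0.1069]
ee_rot: [0.657, 0.749, -0.058, 0.065]
ft_force: [0.0, 0.6, 0.6]
grip_width: -0.003
grasp_force: 0.0
```

Call:
jog_arm(
  increments=[
    [-0.002,0,0,0,0,0,-1],
    [-0.005,0,0,0,0,0,-1],
    [-0.01,0,0,0,0,0,-1],
    [-0.02,0,0,0,0,0,-1],
    [-0.03,0,0,0,0,0,-1],
  ],
)

```text
clock: 16.63
position: [0.6022, 0.0326, 0.1127]
ee_rot: [0.658, 0.748, -0.058, 0.066]
ft_force: [-0.7, 0.1, 0.6]
grip_width: -0.003
grasp_force: 0.0
```

Call:
jog_arm(
  increments=[
    [-0.01,0,-0.01,0,0,0,-1],
    [-0.02,0,-0.03,0,0,0,-1],
    [-0.03,0,-0.06,0,0,0,-1],
    [-0.04,0,-0.08,0,0,0,-1],
    [-0.04,0,-0.08,0,0,0,-1],
  ],
)

```text
clock: 17.05
position: [0.6078, 0.0062, 0.2044]
ee_rot: [0.659, 0.747, -0.056, 0.069]
ft_force: [0.7, -0.2, -0.5]
grip_width: -0.004
grasp_force: 0.0
```

```bash
python3 - <<'E'
from h import *
for k in ("wrist","top"):
    L=look(k,k+"8")
    b=L[(L[:,2]>.044)&(L[:,2]<.056)&(abs(L[:,1])<.03)&(L[:,0]<-.02)&(L[:,0]>-.2)]
    print("rear s",np.percentile(b[:,0],[.5,1,5]),"front",np.percentile(b[:,0],99),"t",np.percentile(b[:,1],[1,99]),"n",np.median(b[:,2]),len(b))
E
```

```text
wrist TCP s,t,n [-0.1822 -0.0017  0.124 ] F s,t,n [-0.15 -0.63 -0.57]
rear s [-0.09573981 -0.09568281 -0.09450744] front -0.06438713982399051 t [-0.02182498  0.02092961] n 0.04976721210782999 6544
top TCP s,t,n [-0.1811 -0.0009  0.1216] F s,t,n [-0.21 -0.12 -0.07]Traceback (most recent call last):
  File "<stdin>", line 5, in <module>
    return _quantile_unchecked(
        a, q, axis, out, overwrite_input, method, keepdims, weights)
    return _ureduce(a,
                    func=_quantile_ureduce_func,
    ...<5 lines>...
                    overwrite_input=overwrite_input,
                    method=method)
    r = func(a, **kwargs)
    result = _quantile(arr,
                       quantiles=q,
    ...<2 lines>...
                       out=out,
                       weights=wgt)
    slices_having_nans = np.isnan(arr[-1, ...])
                                  ~~~^^^^^^^^^
IndexError: index -1 is out of bounds for axis 0 with size 0
```

View pics/wrist8.png

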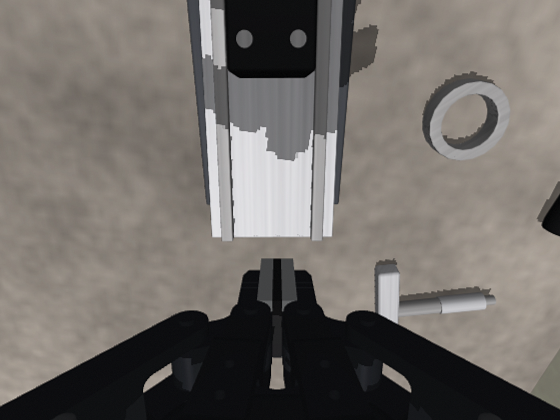

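The block's rear edge (row 75, columns 228–316) is at s = −95.7 mm. That is about 3 mm beyond where it first touched the probe, so it still rests against it. The arm is clear, so I'm letting it settle and handing in.

Call:
jog_arm(
  increments=[
    [0,0,0,0,0,0,-1],
    [0,0,0,0,0,0,-1],
    [0,0,0,0,0,0,-1],
    [0,0,0,0,0,0,-1],
    [0,0,0,0,0,0,-1],
  ],
)

```text
clock: 17.57
position: [0.6052, 0.0084, 0.1978]
ee_rot: [0.658, 0.748, -0.058, 0.066]
ft_force: [-0.2, -0.0, -0.1]
grip_width: 0.0
grasp_force: 0.0
```

```bash
python3 -c "
from workcell import workorder; print(workorder.hand_in())"
```

```text
the job is handed in; nothing more can be done
None
```

I set the long-nosed holder down between the guides and released it, slid it to the probe, pressed it there with about 6 N for about 1.2 s, and handed the job in with it still resting against the probe and the arm clear (17.6 s used; no verdict came back).

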